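Turn the model carousel and take out a jaw model

TASK

Turn the carousel until the compartment with the larger of the two peach-coloured jaw models is squarely at the open front of the clear cover and comes to rest there. Then lift that model out through the opening and set it upright on the floor of the empty grey pan on the left of the carousel. Leave the other three things lying in the carousel.

Things in the scene. Friction and masses are not known exactly. Their poses are not given: they have to be found in the camera images.
- stand: fixed stand: grey base plate 270 x 260 mm (x, y), corner posts and a clear flat cover, its top 60 mm above the worktop (screw heads 63 mm). The cover shuts off the back (x > +30 mm) and both sides (|y| > 60 mm), leaving a 120 mm wide slot from the open front to x = +30 mm. Origin: on the worktop, on the carousel's axis. Its -x axis points to the open front, roughly to the robot.
- carousel (a joint): angle of the carousel in the stand, rad, counter-clockwise positive from above. It turns over half a turn either way against light friction (0.06 N m) and stays where left. At 0, and every 1.257 rad (72 degrees) from there, the middle of a compartment is exactly at the front. At the start the front one is empty and the wanted model is in one of the two next to it.
- disc (a point): centre of the upper side of the carousel's dark grey disc (244 mm across, no rim), which is the compartments' floor, 18 mm above the worktop; turns with it. Five radial ribs 6 mm high, 3 mm thick, 18 to 120 mm from the axis, part it into five equal compartments; things lie about 88 mm from the axis.
- knob (a point): the black upright grip blade at the centre of the carousel, which turns with it: 36 mm long along this point's x axis, 12 mm thick along its y axis, from 65 to 105 mm above the worktop. This point is on the axis, 90 mm above the worktop, 15 mm below the blade's top. At joint 0 its x axis is the stand's x axis.
- model: the wanted model: the larger of the two peach plaster jaw models in the carousel, 35 (x) x 40 (y) x 27 (z) mm, about 50 g. Origin: centre of its underside; z up through the teeth.
- small_model: the smaller peach plaster jaw model in the carousel, 26 x 30 x 19 mm; to be left in the carousel. Origin: centre of its underside.
- yellow_model: yellow plaster jaw model in the carousel, 40 x 47 x 30 mm; to be left there. Origin: centre of its underside.
- red_box: small closed red box in the carousel, 38 x 54 x 30 mm; to be left there. Origin: centre of its underside.
- pan: empty open grey pan on the worktop to the left of the carousel, 150 (x) x 120 (y) x 22 (z) mm outside, walls and floor 4 mm thick, about 0.5 kg. Origin: centre of its underside.

How it is judged:
On the way:
1. the carousel has been turned so that the model, still lying in its compartment, is at the front (within 25 mm of the stand's middle line) and the carousel is at rest (y of model in the frame of stand between -0.025 and 0.025 m and x of model in the frame of stand between -0.12 and -0.05 m and z of model in the frame of stand below 0.022 m and (value of joint carousel above 0.7 rad or value of joint carousel below -0.7 rad) and velocity of joint carousel between -0.05 and 0.05 rad/s), for 0.2 s.
At the end, for the whole second after the job is handed in: The larger peach model stands on the floor of the pan, inside its walls, upright within 10 degrees and at rest; the pan stands level; the small peach model, the yellow model and the red box are still on the carousel (centres within 125 mm of its axis) (x of model in the frame of pan between -0.065 and 0.065 m and y of model in the frame of pan between -0.05 and 0.05 m and z of model in the frame of pan below 0.009 m and angle between model's own z axis and vertical below 0.17 rad and linear speed of model below 0.02 m/s and angle between pan's own z axis and vertical below 0.1 rad and horizontal distance between each of small_model, yellow_model, red_box and knob below 0.125 m and distance between each of small_model, yellow_model, red_box and knob below 0.145 m); the robot touches nothing.
It also fails if it takes over 43 s, if anything falls off the work surface, if the arm or the gripper's body presses on something with over 40 N, if the wrist force passes 120 N, or if a joint passes its speed limit or range.

ROBOT

A 6-joint arm with a two-finger parallel gripper is mounted at the origin on a cart in front of the work surface, level with it; the furniture and walls round the work are solid. World frame = base frame: x ahead of the robot, y to its left, z up, the work surface at z = 0. Lengths are in m, angles in rad, forces in N, time in s.
With the tool pointing down it reaches from about 0.25 to 0.8 m from the base axis. Payload 8.5 kg.
Tool frame: the origin (TCP) lies midway between the tips of the shut fingers; the grasp point (between the pads) lies 19 mm behind it; z points along the fingers, y is the line along which they close (so a half turn about z gives the same grasp; the last joint's range is limited). The gripper opens to 85 mm and grips with 20 to 120 N. Pads are 22 mm wide; open, the fingers measure 114 mm over their backs; the gripper's body (76 mm by 85 mm) begins 54 mm behind the grasp point. The pads swing forward as they close: fully open they stand 13 mm farther back than shut.
Start: joints at [-1.137, 0.238, -0.013, 1.319, 0, 1.571], TCP at [0.221, -0.476, 0.231] pointing down, gripper open.
Joint ranges: [-2.66, 2.66], [-1.03, 1.9], [-1.14, 1.46], [-1.82, 2.27], [-1.45, 1.34], [-3.14, 3.14]. Speed limits (rad/s): [2.22, 2.22, 2.79, 3.14, 3.14, 3.14].

INTERFACE

Orientations are given as a unit quaternion [x, y, z, w].
In Python, from station import read_state, camera, sign_off gives the robot as it stands. The module is installed in compiled form; this text tells all that it offers.
- The arm moves only by the tool move_arm, never from a script. Its argument "plan" is text: rows parted by semicolons, each of 7 numbers parted by spaces: the turn, a rotation vector about the world's x, y, z in degrees, then the shift along the world's x, y, z in m, then the finger opening in m, from 0 to 0.0854. In form: ax ay az tx ty tz jaw; .... A call has 1 to 20 rows; each row is the pose to reach, as a shift and turn from the pose commanded when the call began; what a row does not reach only later rows make up. A row lasts 1/8 s, in which the tool goes at most 62.5 mm and 10.7 degrees, less where a joint would pass 70% of its speed; a pose out of reach is approached as far as the arm can. A call with a gripper value outside its range is refused whole. The fingers move at their own pace and stop on an object; "newtons" is the grip in N (left out, the last holds). Time passes only in rows, so rows that repeat a pose let the fingers close. It gives the time, the measured TCP pose, the force, the opening and the grip force at its end, in the units of the state.
- read_state(): the state, without advancing time (a new reading comes with each control period).
- camera(name): name is "scene" or "side" or "wrist"; returns a dict with "pixels" (480x640x3 uint8, red, green, blue), "camera_matrix" (3x3 intrinsics, pixels), "R" (3x3) and "t" (3): a world point X has camera coordinates R X + t. Camera axes: x right, y down, z forward; pixel columns grow to the right and rows downward; lengths in m; the calibration is good to about 2 mm. A picture is of the moment at which its call begins. There is no depth.
- sign_off(): hands the job in; it is judged then, once.
The state is a dict: "t": time; "q": joint angles; "joint_velocities": joint speeds; "effort": joint torques, N m; "tcp_pos": TCP position; "orientation": TCP orientation; "force": force on the tool from outside, world axes, zero at the start; "ft_torque": the same for the moment, N m; "finger_gap": finger opening in m; "finger_force": force on a finger pad.
Only numpy, scipy, OpenCV 4.12 (cv2) and the standard library are available. Lean on these libraries where they do the work, as an engineer would, in place of code of your own. Each camera call takes 0.05 s, during which the arm holds its last target. There are 200 camera calls.

## Working session

There is one attempt and no reset: what is moved stays moved. The work goes in short steps, Python scripts to look and compute and a tool call to move; the robot and the scene stay as the last step left them, time stands still between calls to the robot, and variables do not carry over. Pictures are saved under pics/ and viewed, at most 13 in all, crops included, and the job is handed in when it is done.

Besides the shell and the picture viewer there is one more tool, called after "Emit:" as a command line: name --argument value ..., lists and objects as JSON in quotes. move_arm: Moves the arm, as the interface text tells. Its arguments: {"type":"object","properties":{"plan":{"type":"string"},"newtons":{"type":"number"}},"required":["plan"]}

```bash
mkdir -p pics; python3 - <<'E'
from station import read_state, camera
import cv2, pickle
s=read_state(); print(s['t'],s['tcp_pos'],s['orientation'],s['finger_gap'])
d={n:camera(n) for n in("scene","side")}
pickle.dump(d,open('c0.pkl','wb'))
for n in d:
    cv2.imwrite(f'pics/{n}0.png',d[n]['pixels'][:,:,::-1])
    R,t=d[n]['R'],d[n]['t']; print(n,-R.T@t,R[2],d[n]['camera_matrix'][0])
E
```

```text
0.0 [ 0.22048909 -0.47601682  0.23069357] [ 9.76572620e-01  2.15186940e-01 -1.54840509e-04 -6.89220632e-04] 0.08560771849513382
scene [0.16756253 0.56288921 0.65844429] [ 0.5278138  -0.53657747 -0.65840505] [540.81209089   0.         319.1238981 ]
side [ 0.27942312 -0.55055207  0.48764251] [ 0.38759234  0.78961226 -0.47569387] [557.03900998   0.         320.2625387 ]
```

View pics/scene0.png

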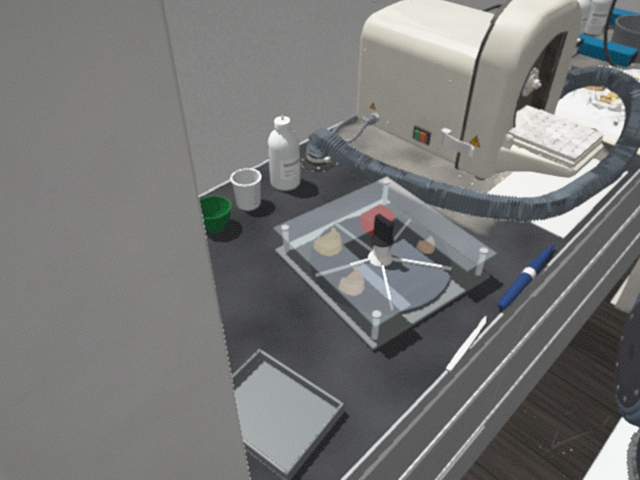

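View pics/side0.png

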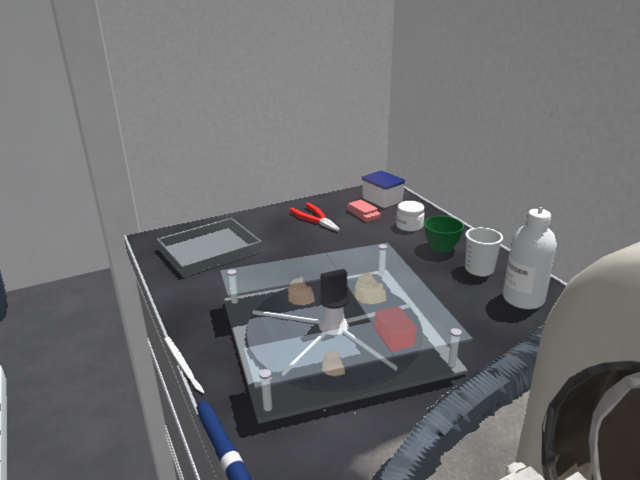

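Scene view: the larger peach model is at (352,282), left of the empty front compartment. The small peach model is at (427,244), the yellow one at (328,241), the red box at (378,220), the knob top at (385,217) and the pan around (290,410). In the side view the model is at (300,291) and the knob top at (333,272). I'll zoom in for accurate pixels.

```bash
cat > h.py <<'E'
import numpy as np
def plane(c,uv,z):
    "world point of pixel uv at height z"
    K,R,t=c['camera_matrix'],c['R'],c['t']; o=-R.T@t
    d=R.T@np.linalg.solve(K,[uv[0],uv[1],1.]); return o+d*(z-o[2])/d[2]
def proj(c,X):
    p=c['camera_matrix']@(c['R']@np.asarray(X,float)+c['t']); return p[:2]/p[2]
def tri(cs,uvs):
    A=[];b=[]
    for c,uv in zip(cs,uvs):
        d=c['R'].T@np.linalg.solve(c['camera_matrix'],[*uv,1.]);d/=np.linalg.norm(d)
        P=np.eye(3)-np.outer(d,d);A.append(P);b.append(P@(-c['R'].T@c['t']))
    return np.linalg.lstsq(np.vstack(A),np.hstack(b),rcond=None)[0]
E
python3 - <<'E'
import pickle,cv2
from h import *
d=pickle.load(open('c0.pkl','rb'));s,e=d['scene'],d['side']
cv2.imwrite('pics/sc1.png',cv2.resize(s['pixels'][170:350,260:500,::-1],None,fx=3.3,fy=3.3,interpolation=cv2.INTER_CUBIC))
cv2.imwrite('pics/si1.png',cv2.resize(e['pixels'][235:415,215:475,::-1],None,fx=3,fy=3,interpolation=cv2.INTER_CUBIC))
print('knobtop',tri([s,e],[(385,217),(333,272)]))
for a,b in [((376,315),(232,272)),((482,252),(265,375)),((285,228),(382,247)),((385,183),(455,333))]:
    print(tri([s,e],[a,b]).round(4),plane(s,a,.062).round(4),plane(e,b,.062).round(4))
print('model',plane(s,(352,284),.03),plane(e,(300,292),.03),tri([s,e],[(352,284),(300,292)]))
# pan rim: scene visible corners and side corners
for u in [(262,352),(343,406),(290,475)]: print('pan sc',plane(s,u,.022).round(4))
for u in [(158,246),(238,222),(261,242),(183,271)]: print('pan si',plane(e,u,.022).round(4))
E
```

```text
knobtop [0.56911702 0.00144084 0.10600178]
[0.4709 0.1374 0.0595] [0.4691 0.1393 0.062 ] [0.4703 0.1338 0.062 ]
[ 0.434  -0.0893  0.0575] [ 0.4327 -0.0847  0.062 ] [ 0.4316 -0.0944  0.062 ]
[0.7067 0.098  0.0597] [0.7054 0.0994 0.062 ] [0.7038 0.094  0.062 ]
[ 0.6708 -0.1281  0.0577] [ 0.6679 -0.1236  0.062 ] [ 0.6661 -0.1327  0.062 ]
model [0.55476121 0.09370715 0.03      ] [0.55555717 0.08316727 0.03      ] [0.55820629 0.08985738 0.02500444]
pan sc [0.5612 0.2797 0.022 ]
pan sc [0.4191 0.2619 0.022 ]
pan sc [0.4015 0.3739 0.022 ]
pan si [0.4017 0.3428 0.022 ]
pan si [0.5569 0.3659 0.022 ]
pan si [0.5663 0.2707 0.022 ]
pan si [0.4191 0.2385 0.022 ]
```

View pics/sc1.png

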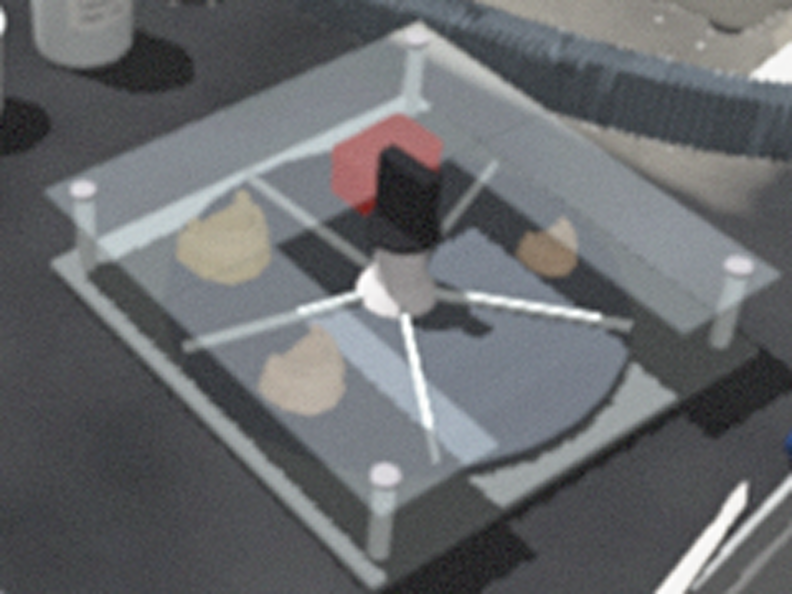

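View pics/si1.png

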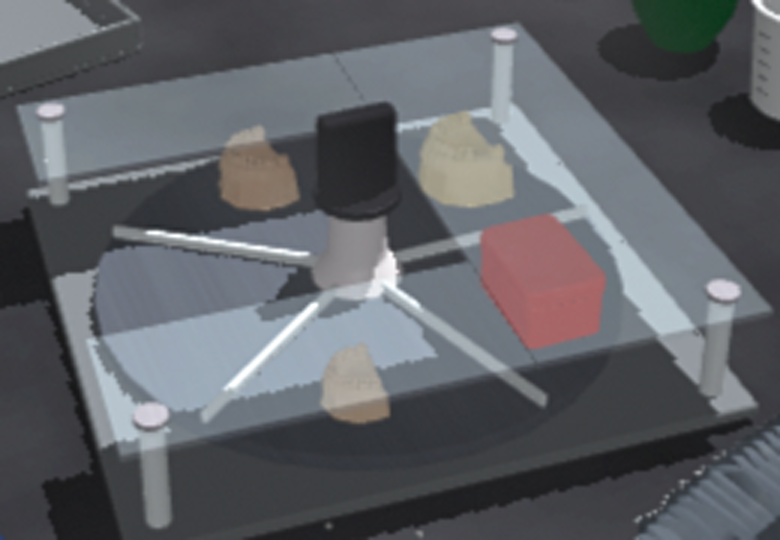

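The crops confirm it: the larger peach model is in the left-hand compartment, so the turn is about +72°. Stand yaw is about −9.3°. Next I'll get the axis and angle from the blade and the rib ends.

```bash
python3 - <<'E'
import pickle
from h import *
d=pickle.load(open('c0.pkl','rb'));s,e=d['scene'],d['side']
S=lambda u,v:(260+u/3.3,170+v/3.3); E=lambda u,v:(215+u/3,235+v/3)
print('knob top',tri([s,e],[S(411,165),E(356,113)]).round(4),plane(s,S(411,165),.105).round(4),plane(e,E(356,113),.105).round(4))
a,b=plane(e,E(316,118),.105),plane(e,E(392,102),.105);print('blade',np.linalg.norm(b-a),np.degrees(np.arctan2(*(b-a)[1::-1])))
a,b=plane(s,S(438,186),.105),plane(s,S(380,147),.105);print('blade',np.linalg.norm(b-a),np.degrees(np.arctan2(*(b-a)[1::-1])))
P={}
for n,a,b in [('FL',(435,460),(115,230)),('FR',(630,325),(205,415)),('BR',(493,163),(545,402)),('BL',(250,178),(585,210))]:
    P[n]=tri([s,e],[S(*a),E(*b)]);print(n,P[n].round(4),plane(s,S(*a),.024)[:2].round(4),plane(e,E(*b),.024)[:2].round(4))
q=np.array(list(P.values()))[:,:2]
from scipy.optimize import least_squares
an=np.radians([144,216,288,72])
f=lambda p:(q-(p[:2]+p[3]*np.c_[np.cos(an+p[2]),np.sin(an+p[2])])).ravel()
r=least_squares(f,[.57,0,-.16,.12]);print(r.x[:2],np.degrees(r.x[2]),r.x[3],r.fun.round(4))
E
```

```text
knob top [0.5696 0.0032 0.1024] [0.5669 0.0062 0.105 ] [ 0.5684 -0.      0.105 ]
blade 0.03575319241824749 -6.164830887402341
blade 0.03952798388181573 -4.92698028685604
FL [0.4808 0.0829 0.0194] [0.4782 0.0864] [0.4792 0.0769]
FR [ 0.467  -0.0577  0.0203] [ 0.4647 -0.0539] [ 0.4662 -0.0613]
BR [ 0.5964 -0.114   0.0191] [ 0.5937 -0.1091] [ 0.5925 -0.1188]
BL [ 0.6876 -0.0087  0.019 ] [ 0.6819 -0.0034] [ 0.685  -0.0136]
[ 0.58268682 -0.0362113 ] -25.590862730564847 0.10959140479634037 [-0.0497  0.0227 -0.0079 -0.0017  0.0282  0.0309  0.0294 -0.0519]
```

Corrected rib labels (the back rib is at 0°) put the axis at about (0.570, 0.0035), the carousel yaw at about −5.5° and the stand yaw at −9.3°. So I need about +68°. The first move goes over the knob, high up.

Emit:
move_arm --plan "0 0 0 0.022 0.05 0.01 0.06; 0 0 0 0.044 0.1 0.02 0.06; 0 0 0 0.066 0.15 0.02 0.06; 0 0 0 0.088 0.2 0.02 0.06; 0 0 0 0.11 0.256 0.02 0.06; 0 0 0 0.15 0.293 0.01 0.06; 0 0 0 0.19 0.33 0 0.06; 0 0 0 0.23 0.368 -0.01 0.06; 0 0 0 0.27 0.405 -0.02 0.06; 0 0 0 0.31 0.443 -0.03 0.06; 0 0 0 0.3490 0.4795 -0.03 0.06; 0 0 0 0.3490 0.4795 -0.03 0.06"

```text
t: 1.6
tcp_pos: [0.5714, 0.0056, 0.1998]
orientation: [0.976, 0.217, -0.001, -0.0]
force: [-0.5, 0.3, -0.2]
finger_gap: 0.0602
finger_force: 0.0
```

```bash
python3 - <<'E'
from station import *
import cv2,pickle,numpy as np
from h import *
s=read_state();print(s['t'],s['q'].round(3) if hasattr(s['q'],'round') else s['q'],s['tcp_pos'],s['orientation'],s['finger_gap'])
w=camera('wrist');pickle.dump(w,open('w1.pkl','wb'));cv2.imwrite('pics/w1.png',w['pixels'][:,:,::-1])
print('pred knob top',proj(w,[.5697,.0035,.105]))
E
```

```text
1.6 [1.000e-02 3.300e-01 3.600e-02 1.277e+00 1.000e-03 2.714e+00] [0.57143271 0.0056432  0.19983331] [ 9.76210138e-01  2.16825670e-01 -5.10763416e-04 -3.67060442e-04] 0.060231870285935386
pred knob top [325.88460851 248.7086121 ]
```

View pics/w1.png

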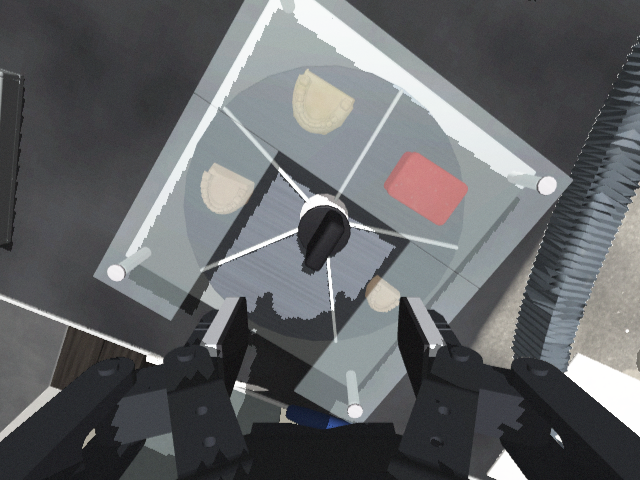

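Wrist view: knob around (322,243), rib ends at (202,269), (222,108), (402,90), (457,247) and (336,341). Screw heads are at (116,272), (355,411) and (547,186), and the model is at (227,190). I'll use these to cross-check the axis and the yaws.

```bash
python3 - <<'E'
import pickle
from h import *
from scipy.optimize import least_squares
w=pickle.load(open('w1.pkl','rb'));print('cam',-w['R'].T@w['t'],w['R'][2])
q=np.array([plane(w,u,.024)[:2] for u in [(202,269),(222,108),(402,90),(457,247),(336,341)]])
an=np.radians([144,72,0,288,216])
f=lambda p:(q-(p[:2]+p[3]*np.c_[np.cos(an+p[2]),np.sin(an+p[2])])).ravel()
r=least_squares(f,[.57,0,-.1,.12]);print('car',r.x[:2],np.degrees(r.x[2]),r.x[3],r.fun.round(4))
h=[plane(w,u,.063)[:2].round(4) for u in [(116,272),(355,411),(547,186)]];print('posts FL FR BR',h,'ctr',(h[0]+h[2])/2)
v=h[2]-h[1];print('yaw',np.degrees(np.arctan2(v[1],v[0])),np.degrees(np.arctan2(*-(h[0]-h[1])*[1,-1])))
m=plane(w,(226,192),.03)[:2];print('model',m,m-r.x[:2],np.linalg.norm(m-r.x[:2]),np.degrees(np.arctan2(*(m-r.x[:2])[::-1])))
g=cv=w['pixels'][205:285,290:360].max(2)<45
ys,xs=np.nonzero(g);print('dark',xs.min()+290,xs.max()+290,ys.min()+205,ys.max()+205)
c=r.x[:2];y=r.x[2]
for z in(.105,.065):print(z,[proj(w,[*(c+np.array([[np.cos(y),-np.sin(y)],[np.sin(y),np.cos(y)]])@[a,b]),z]).round(0).tolist() for a,b in[(.018,.006),(.018,-.006),(-.018,-.006),(-.018,.006)]])
E
```

```text
cam [0.63752698 0.03720422 0.34203665] [-0.25945449 -0.11967593 -0.95831156]
car [0.57050987 0.00520686] -5.426842816677 0.11842826828973262 [ 0.0013 -0.0003 -0.0008  0.0012 -0.0002 -0.0005 -0.0001 -0.0002 -0.0002
 -0.0003]
posts FL FR BR [array([0.4712, 0.1375]), array([ 0.4336, -0.0889]), array([ 0.6692, -0.1278])] ctr [0.5702  0.00485]
yaw -9.37554037082233 -9.429487954019308
model [0.55767894 0.08758149] [-0.01283093  0.08237463] 0.08336793591306138 98.8534252411623
dark 298 349 209 270
0.105 [[330.0, 219.0], [346.0, 228.0], [318.0, 273.0], [302.0, 265.0]]
0.065 [[329.0, 206.0], [343.0, 214.0], [319.0, 254.0], [305.0, 246.0]]
```

All consistent (fit residuals about 1 mm): axis (0.5704, 0.005), carousel −5.4°, stand −9.4°. The turn needed is +68°. Next I turn the tool by +149.6° so the pads face the blade.

Emit:
move_arm --plan "0 0 10.7 0 0 0 0.06; 0 0 21.4 0 0 0 0.06; 0 0 32.1 0 0 0 0.06; 0 0 42.8 0 0 0 0.06; 0 0 53.5 0 0 0 0.06; 0 0 64.2 0 0 0 0.06; 0 0 74.9 0 0 0 0.06; 0 0 85.6 0 0 0 0.06; 0 0 96.3 0 0 0 0.06; 0 0 107 0 0 0 0.06; 0 0 117.7 0 0 0 0.06; 0 0 128.4 -0.001 -0.0006 0 0.06; 0 0 139.1 -0.001 -0.0006 -0.02 0.06; 0 0 149.6 -0.001 -0.0006 -0.05 0.05; 0 0 149.6 -0.001 -0.0006 -0.07 0.045; 0 0 149.6 -0.001 -0.0006 -0.07 0.04; 0 0 149.6 -0.001 -0.0006 -0.07 0.04"

```text
t: 3.78
tcp_pos: [0.5686, 0.002, 0.1322]
orientation: [0.049, 0.999, -0.0, 0.0]
force: [-0.2, 0.5, 0.2]
finger_gap: 0.0398
finger_force: 0.0
```

Emit:
move_arm --plan "0 0 0 0.0017 0.003 -0.02 0.04; 0 0 0 0.0017 0.003 -0.04 0.04; 0 0 0 0.0017 0.003 -0.06 0.04; 0 0 0 0.0017 0.003 -0.06 0.04; 0 0 0 0.0017 0.003 -0.06 0.04"

```text
t: 4.4
tcp_pos: [0.5711, 0.0055, 0.0726]
orientation: [0.048, 0.999, -0.0, 0.001]
force: [0.5, -0.1, -0.3]
finger_gap: 0.0398
finger_force: 0.0
```

Emit:
move_arm --plan "0 0 0 0 0 0 0.02; 0 0 0 0 0 0 0.005; 0 0 0 0 0 0 0.005; 0 0 0 0 0 0 0.005; 0 0 0 0 0 0 0.005" --newtons 40

```text
t: 5.03
tcp_pos: [0.5708, 0.0038, 0.0724]
orientation: [0.049, 0.999, -0.002, 0.001]
force: [-0.9, -9.9, 5.9]
finger_gap: 0.0114
finger_force: 41.3
```

Emit:
move_arm --plan "0 0 0 0 -0.0016 0 0.005; 0 0 2 0 -0.0016 0 0.005; 0 0 6 0 -0.0016 0 0.005; 0 0 11 0 -0.0016 0 0.005; 0 0 17 0 -0.0016 0 0.005; 0 0 23 0 -0.0016 0 0.005; 0 0 29 0 -0.0016 0 0.005; 0 0 35 0 -0.0016 0 0.005; 0 0 41 0 -0.0016 0 0.005; 0 0 47 0 -0.0016 0 0.005; 0 0 53 0 -0.0016 0 0.005; 0 0 58 0 -0.0016 0 0.005; 0 0 62 0 -0.0016 0 0.005; 0 0 65 0 -0.0016 0 0.005; 0 0 67 0 -0.0016 0 0.005; 0 0 68.3 0 -0.0016 0 0.005; 0 0 68.3 0 -0.0016 0 0.005; 0 0 68.3 0 -0.0016 0 0.005"

```text
t: 7.28
tcp_pos: [0.5702, 0.0049, 0.0724]
orientation: [-0.521, 0.854, 0.001, 0.001]
force: [-4.0, 4.7, 6.8]
finger_gap: 0.0111
finger_force: 41.7
```

Emit:
move_arm --plan "0 0 0 0 0 0 0.03; 0 0 0 0 0 0 0.045; 0 0 0 0 0 0.02 0.045; 0 0 0 0 0 0.06 0.05; 0 0 -8 -0.02 0 0.1 0.06; 0 0 -18 -0.04 0.005 0.13 0.06; 0 0 -28 -0.06 0.01 0.13 0.06; 0 0 -38 -0.08 0.018 0.13 0.06; 0 0 -48 -0.08 0.018 0.13 0.06; 0 0 -58 -0.08 0.018 0.13 0.06; 0 0 -68 -0.08 0.018 0.13 0.06; 0 0 -72.2 -0.08 0.018 0.13 0.06; 0 0 -72.2 -0.08 0.018 0.13 0.06"

```text
t: 8.9
tcp_pos: [0.4904, 0.0218, 0.2013]
orientation: [0.082, 0.997, -0.0, 0.0]
force: [0.6, 0.4, 0.5]
finger_gap: 0.0601
finger_force: 0.0
```

```bash
python3 - <<'E'
from station import *
import cv2,pickle
s=read_state();print(s['t'],s['q'],s['tcp_pos'],s['orientation'])
d={n:camera(n) for n in('wrist','scene')};pickle.dump(d,open('w2.pkl','wb'))
cv2.imwrite('pics/w2.png',d['wrist']['pixels'][:,:,::-1])
E
```

```text
8.9 [ 4.46729788e-02  1.92321937e-01 -1.51530351e-01  1.22683521e+00
 -2.42372880e-04  2.09086157e-01] [0.49040533 0.02184802 0.20131778] [ 8.21140353e-02  9.96622931e-01 -1.13327073e-04  6.93091312e-05]
```

View pics/w2.png

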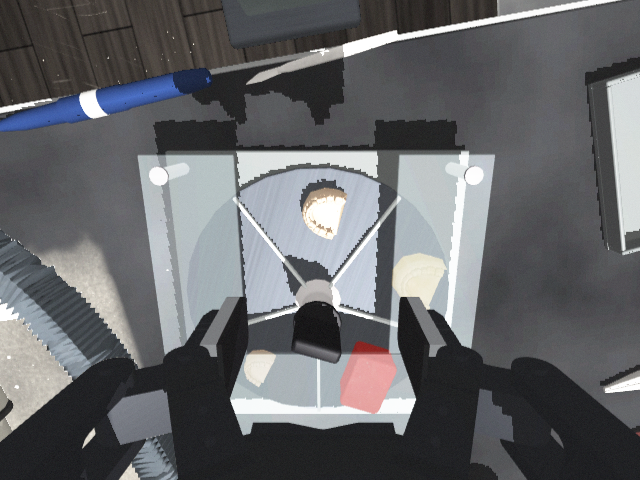

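The model now sits in the middle of the open slot at (325,210), and the front ribs are symmetric about it. I'll zoom in for its outline and orientation, and measure the pan.

```bash
python3 - <<'E'
import pickle,cv2
from h import *
from scipy.optimize import least_squares
d=pickle.load(open('w2.pkl','rb'));w,s=d['wrist'],d['scene']
a=cv2.resize(w['pixels'][165:255,280:370,::-1],(400,400),interpolation=cv2.INTER_CUBIC)
b=cv2.resize(s['pixels'][255:345,375:465,::-1],(400,400),interpolation=cv2.INTER_CUBIC)
cv2.imwrite('pics/m2.png',np.hstack([a,b]))
q=np.array([plane(w,u,.024)[:2] for u in [(399,198),(236,198)]]);print('rib ends',q,proj(s,[.489,.022,.03]))
c0=[.5703,.0045]
for p in q: print(np.degrees(np.arctan2(*(p-c0)[::-1]))%360,np.linalg.norm(p-c0))
print('screws',plane(w,(158,175),.063),plane(w,(474,175),.063))
hsv=cv2.cvtColor(w['pixels'],cv2.COLOR_RGB2HSV)[165:255,280:370]
m=((hsv[...,0]<28)&(hsv[...,1]>25)&(hsv[...,2]>90)).astype(np.uint8)
n,l,st,ce=cv2.connectedComponentsWithStats(m);k=1+st[1:,4].argmax();print(st[k],ce[k])
P=np.array([plane(w,(x+280,y+165),.025)[:2] for y,x in zip(*np.nonzero(l==k))]);print(cv2.minAreaRect((P*1000).astype(np.float32)),P.mean(0))
E
```

```text
rib ends [[ 0.48589025  0.08886647]
 [ 0.46342788 -0.0464002 ]] [412.00923742 281.8449347 ]
135.01469238925256 0.1193428078607937
205.4671524462474 0.11837432707628685
screws [ 0.43227858 -0.08852905  0.063     ] [0.46985579 0.13779086 0.063     ]
[ 22  22  45  36 486] [41.22016461 32.17901235]
((476.534912109375, 23.41289520263672), (20.244606018066406, 42.248844146728516), 19.875185012817383) [0.4743345  0.02442285]
```

View pics/m2.png

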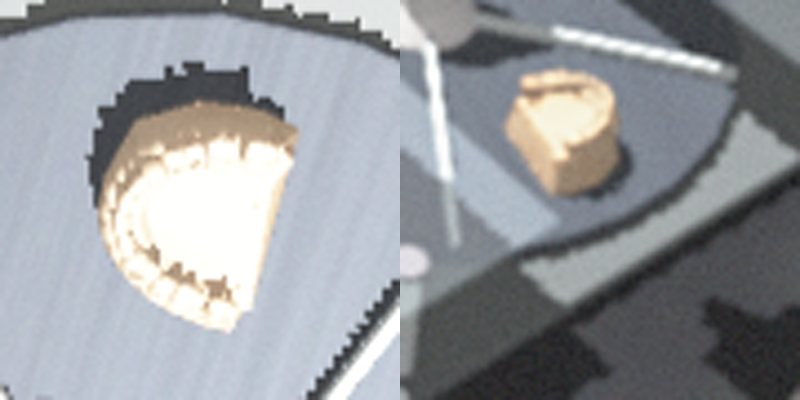

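The model is D-shaped: its flat back faces image right (+y), running from crop (298,128) to (240,315), and its arch faces −y with the apex near (100,205). The best grasp closes along its depth, flat back to apex.

```bash
python3 - <<'E'
import pickle
from h import *
d=pickle.load(open('w2.pkl','rb'));w,s=d['wrist'],d['scene']
C=lambda u,v:(280+u*.225,165+v*.225)
for z in(.038,.043):
    a,b,ap=[plane(w,C(*u),z)[:2] for u in[(297,130),(240,315),(100,205)]]
    v=b-a;n=np.array([-v[1],v[0]])/np.linalg.norm(v);dep=(ap-(a+b)/2)@n
    print(z,a.round(4),b.round(4),ap.round(4),'len',np.linalg.norm(v).round(4),'dir',np.degrees(np.arctan2(v[1],v[0])).round(1),'depth',dep.round(4),'ctr',((a+b)/2+n*dep/2).round(4))
o=(288,412)
d0=pickle.load(open('c0.pkl','rb'));S,E=d0['scene'],d0['side']
# pan: corners on rim, triangulated
for n,a,b in[('R',(343,406),(183,271)),('T',(262,351),(261,242))]: print(n,tri([S,E],[a,b]).round(4))
E
python3 - <<'E'
import pickle,cv2,numpy as np
d0=pickle.load(open('c0.pkl','rb'))
a=cv2.resize(d0['scene']['pixels'][340:480,220:360,::-1],(400,400),interpolation=cv2.INTER_CUBIC)
b=cv2.resize(d0['side']['pixels'][210:280,150:270,::-1],(400,233),interpolation=cv2.INTER_CUBIC)
b=np.vstack([b,np.zeros((167,400,3),np.uint8)]);cv2.imwrite('pics/pan.png',np.hstack([a,b]))
E
```

```text
0.038 [0.4731 0.0455] [0.5057 0.03  ] [0.4808 0.008 ] len 0.0361 dir -25.5 depth -0.0305 ctr [0.4828 0.024 ]
0.043 [0.4722 0.0454] [0.5042 0.0301] [0.4798 0.0084] len 0.0355 dir -25.5 depth -0.03 ctr [0.4818 0.0241]
R [0.4228 0.2569 0.0113]
T [0.5669 0.2764 0.018 ]
```

View pics/pan.png

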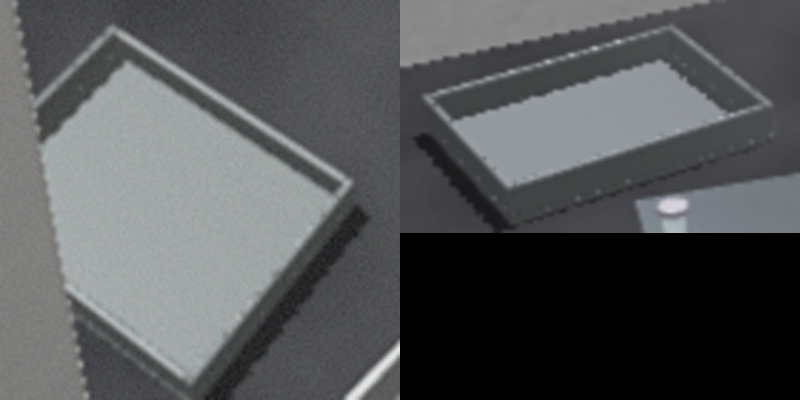

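Pan rim corners: in the crop, scene right is (350,182), top (113,28) and bottom (190,385). In the side view they are (426,97), (672,27), (771,103) and (510,187).

```bash
python3 - <<'E'
import pickle
from h import *
d0=pickle.load(open('c0.pkl','rb'));S,E=d0['scene'],d0['side']
s=lambda u,v:(220+u*.35,340+v*.35); e=lambda u,v:(150+(u-400)*.3,210+v*.3)
R=[plane(S,s(350,182),.022),plane(E,e(510,187),.022)];T=[plane(S,s(113,28),.022),plane(E,e(771,103),.022)]
B=[plane(S,s(190,385),.022),plane(E,e(426,97),.022)];L=plane(E,e(672,27),.022)
for n,p in zip('RTB',(R,T,B)):print(n,p[0].round(4),p[1].round(4))
print(L.round(4));r,t,b=[np.mean(p,0) for p in(R,T,B)];print('ctr',(t+b)/2,'len',np.linalg.norm(t-r),np.linalg.norm(b-r),'yaw',np.degrees(np.arctan2(*(t-r)[1::-1])))
E
```

```text
R [0.4218 0.2598 0.022 ] [0.4231 0.2538 0.022 ]
T [0.5667 0.2796 0.022 ] [0.5682 0.2743 0.022 ]
B [0.4047 0.3766 0.022 ] [0.407  0.3689 0.022 ]
[0.5516 0.3878 0.022 ]
ctr [0.48665685 0.32487363 0.022     ] len 0.14639251094054978 0.11715387479433954 yaw 7.9070513926520825
```

Emit:
move_arm --plan "0 0 -8 -0.005 0 -0.04 0.06; 0 0 -16 -0.009 0.001 -0.08 0.06; 0 0 -16 -0.009 0.001 -0.11 0.06; 0 0 -16 -0.009 0.001 -0.13 0.06; 0 0 -16 -0.009 0.001 -0.13 0.06"

```text
t: 9.62
tcp_pos: [0.4803, 0.0229, 0.0702]
orientation: [0.22, 0.976, -0.0, -0.001]
force: [0.1, 1.1, 0.5]
finger_gap: 0.0597
finger_force: 0.0
```

Pan centre is about (0.487, 0.325), with plausible sides of 146 x 117 mm. Now descending over the model.

Emit:
move_arm --plan "0 0 0 0.001 0 -0.02 0.06; 0 0 0 0.001 0 -0.035 0.06; 0 0 0 0.001 0 -0.043 0.06; 0 0 0 0.001 0 -0.049 0.06; 0 0 0 0.001 0 -0.049 0.06"

```text
t: 10.25
tcp_pos: [0.4824, 0.0229, 0.0224]
orientation: [0.22, 0.975, -0.0, 0.0]
force: [0.5, -0.0, -0.4]
finger_gap: 0.0602
finger_force: 0.0
```

Emit:
move_arm --plan "0 0 0 0 0 0 0.045; 0 0 0 0 0 0 0.038; 0 0 0 0 0 0 0.03; 0 0 0 0 0 0 0.02; 0 0 0 0 0 0 0.02; 0 0 0 0 0 0 0.02" --newtons 25

```text
t: 11.0
tcp_pos: [0.4826, 0.023, 0.0228]
orientation: [0.22, 0.975, 0.0, 0.0]
force: [-1.1, -0.9, 5.7]
finger_gap: 0.0323
finger_force: 24.7
```

Emit:
move_arm --plan "0 0 0 0 0 0.01 0.02; 0 0 0 0 0 0.03 0.02; 0 0 0 0 0 0.06 0.02; 0 0 0 0 0 0.1 0.02; 0 0 0 0 0 0.12 0.02; 0 0 0 0 0 0.12 0.02"

```text
t: 11.75
tcp_pos: [0.4834, 0.023, 0.144]
orientation: [0.22, 0.975, 0.0, 0.002]
force: [-1.2, -0.6, -0.9]
finger_gap: 0.0321
finger_force: 24.9
```

```bash
python3 - <<'E'
from station import *
import cv2,pickle,numpy as np
d={n:camera(n) for n in('wrist','side','scene')};pickle.dump(d,open('w3.pkl','wb'))
print(read_state()['finger_gap'])
a=cv2.resize(d['scene']['pixels'][100:360,240:500,::-1],(400,400));b=cv2.resize(d['side']['pixels'][180:400,180:400,::-1],(400,400))
cv2.imwrite('pics/l3.png',np.hstack([a,b]))
E
```

```text
0.03238902119142337
```

View pics/l3.png

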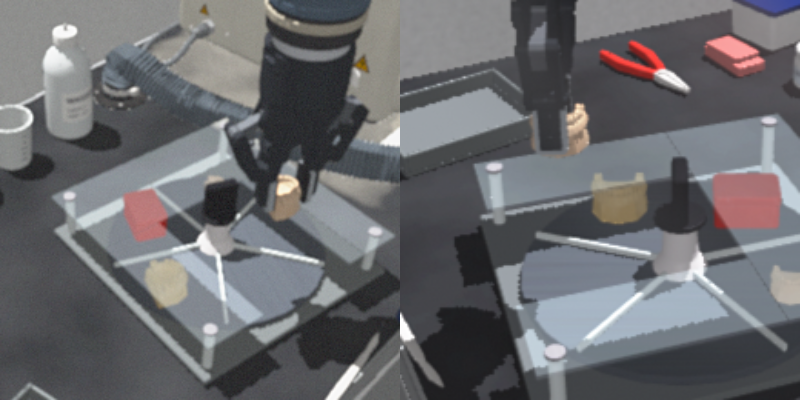

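The model is firmly held (32 mm) and upright, clear of the carousel. Now moving over to the pan.

Emit:
move_arm --plan "0 0 0 0 0.02 0 0.02; 0 0 0 0 0.055 0 0.02; 0 0 0 0 0.1 0 0.02; 0 0 0 0 0.145 0 0.02; 0 0 0 0 0.19 0 0.02; 0 0 0 0.004 0.235 0 0.02; 0 0 0 0.004 0.27 -0.02 0.02; 0 0 0 0.004 0.29 -0.05 0.02; 0 0 0 0.004 0.297 -0.08 0.02; 0 0 0 0.004 0.297 -0.1 0.02; 0 0 0 0.004 0.297 -0.1 0.02; 0 0 0 0.004 0.297 -0.1 0.02"

```text
t: 13.4
tcp_pos: [0.4864, 0.3199, 0.0424]
orientation: [0.22, 0.975, -0.0, -0.0]
force: [-0.1, -0.0, -0.6]
finger_gap: 0.0322
finger_force: 24.9
```

```bash
python3 - <<'E'
from station import *
import cv2,pickle,numpy as np
d={n:camera(n) for n in('wrist','side','scene')};pickle.dump(d,open('w4.pkl','wb'))
s=read_state();print(s['finger_gap'],s['q'])
a=cv2.resize(d['wrist']['pixels'][:,:,::-1],(440,330));b=cv2.resize(d['side']['pixels'][160:300,130:270,::-1],(330,330),interpolation=cv2.INTER_CUBIC)
cv2.imwrite('pics/l4.png',np.hstack([a,b]))
E
```

```text
0.03191866103536743 [ 5.81678103e-01  4.55616623e-01 -1.95732946e-01  9.18054044e-01
 -5.48860941e-05  1.02599780e+00]
```

View pics/l4.png

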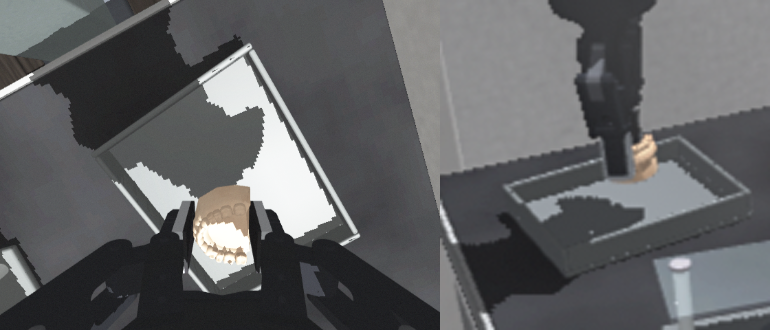

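The model is in the jaws above the pan floor: wrist crop around (222,225), with the pan walls all round it. Lowering until light contact.

Emit:
move_arm --plan "0 0 0 0 0 -0.015 0.02; 0 0 0 0 0 -0.024 0.02; 0 0 0 0 0 -0.028 0.02; 0 0 0 0 0 -0.03 0.02; 0 0 0 0 0 -0.031 0.02; 0 0 0 0 0 -0.031 0.02"

```text
t: 14.3
tcp_pos: [0.4865, 0.3201, 0.0114]
orientation: [0.22, 0.975, 0.0, 0.0]
force: [-0.2, 0.1, -1.2]
finger_gap: 0.0318
finger_force: 24.9
```

Emit:
move_arm --plan "0 0 0 0 0 -0.001 0.02; 0 0 0 0 0 -0.002 0.02; 0 0 0 0 0 -0.003 0.02; 0 0 0 0 0 -0.003 0.02"

```text
t: 14.8
tcp_pos: [0.4864, 0.32, 0.0088]
orientation: [0.22, 0.975, 0.0, 0.0]
force: [-2.3, -1.3, 5.4]
finger_gap: 0.0319
finger_force: 25.7
```

Contact at 5 N. Opening, rising and checking.

Emit:
move_arm --plan "0 0 0 0 0 0.001 0.035; 0 0 0 0 0 0.001 0.045; 0 0 0 0 0 0.001 0.055; 0 0 0 0 0 0.001 0.058; 0 0 0 0 0 0.02 0.058; 0 0 0 0 0 0.06 0.058; 0 0 0 0 0 0.12 0.058; 0 0 0 0 0 0.16 0.058; 0 0 0 0 0 0.16 0.058"

```text
t: 15.92
tcp_pos: [0.4879, 0.321, 0.1718]
orientation: [0.22, 0.975, 0.002, 0.002]
force: [-0.6, 0.2, -0.9]
finger_gap: 0.058
finger_force: 0.0
```

```bash
python3 - <<'E'
from station import *
import cv2,pickle,numpy as np
from h import *
d={n:camera(n) for n in('wrist','side','scene')};pickle.dump(d,open('w5.pkl','wb'))
s=read_state();print(s['t'],s['tcp_pos'],s['force'],s['finger_gap'])
w=d['wrist'];p=proj(w,[.4865,.32,.02]).astype(int);print(p)
a=cv2.resize(w['pixels'][:,:,::-1],(440,330));b=cv2.resize(d['side']['pixels'][180:300,140:280,::-1],(350,300),interpolation=cv2.INTER_CUBIC)
cv2.imwrite('pics/l5.png',np.hstack([a,cv2.copyMakeBorder(b,0,30,0,0,0)]))
E
```

```text
16.075 [0.48589314 0.31966063 0.16732718] [-0.58805492 -0.64827776 -0.40132063] 0.05793829446489411
[318 221]
```

View pics/l5.png

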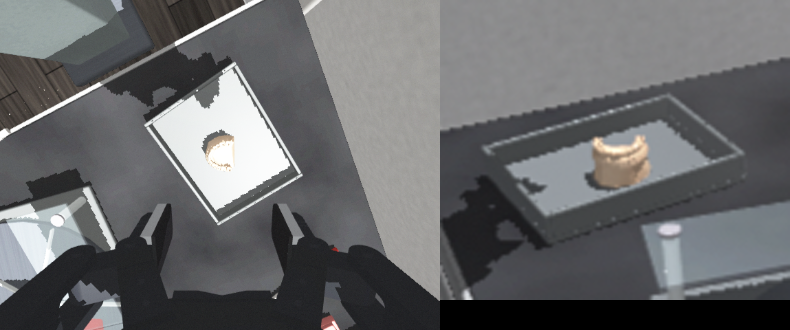

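The model stands upright near the pan's centre: wrist crop (220,152), side crop (620,160). The pan is level and the gripper is clear and high. The last scene and side views showed the other three items still on the carousel.

```bash
python3 -c "
from station import *
print(sign_off())"
```

```text
the job is handed in; nothing more can be done
None
```

I turned the carousel about +68° so the larger peach model came to rest at the front, lifted it out and set it upright near the middle of the grey pan. The other three items stayed on the carousel, and I handed the job in at about 16 s; sign-off returned no verdict.

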